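# Air the drying bowl and set the bell timer

## Robot

A 6-joint arm with a two-finger parallel gripper is mounted at the origin on the work surface. World frame = base frame: x ahead of the robot, y to its left, z up, the work surface at z = 0. Lengths are in m, angles in rad, forces in N, time in s.
With the tool pointing down it reaches from about 0.225 to 0.875 m from the base axis. Payload 3.4 kg.
Tool frame: the origin (TCP) lies at the very end of the fingers, on their centre line; the grasp point (between the pads) lies 19 mm behind it (grip_depth is the distance from the TCP to the grasp point, in m); x points along the fingers, z is the direction in which the jaws open and shut, and the axes are right-handed (so a half turn about x gives the same grasp; the last joint's range is limited). The gripper opens to 85 mm and grips with 20 to 120 N. Pads are 22 mm wide; open, the fingers measure 114 mm over their backs; the gripper's body (76 mm by 85 mm) begins 54 mm behind the grasp point. The pads swing forward as they close: fully open they stand 13 mm farther back than shut.
Start: joints at [-1.243, 0.276, 1.505, -0, 1.361, -0.121], TCP at [0.249, -0.518, 0.231] pointing down, gripper open.
Joint ranges: [-2.89, 2.89], [-0.75, 2.08], [0.22, 2.7], [-1.18, 4.32], [0.11, 2.71], [-2.7, 2.7]. Speed limits (rad/s): [2.57, 2.57, 3.14, 3.14, 3.14, 3.14].

## Interface

Orientations are given as a unit quaternion [w, x, y, z].
In Python, from rig import get_state, get_image, sign_off, grip_depth gives the robot as it stands. The module is installed in compiled form; this text tells all that it offers.
- The arm moves only by the tool arm_command, never from a script. Its argument "series" is a list of rows, each an object with "dp": the shift along the tool's x, y, z scaled (see below), a list of three; "angular": the turn, a rotation vector about the tool's x, y, z scaled (see below), a list of three; "gripper": the finger opening in mm, from 0 to 85.4. A call has exactly 8 rows; each row shifts and turns the pose as measured when the row begins, along the tool's axes as they then stand; what a row does not reach is not made up. The controller multiplies each number of a shift by 0.12 m and each number of a turn by 90 degrees. A row lasts 1/8 s, in which the tool goes at most 62.5 mm and 10.7 degrees, less where a joint would pass 70% of its speed; a pose out of reach is approached as far as the arm can. A call with a number of a shift or a turn outside -1 to 1 is refused whole. A call with a gripper value outside its range is refused whole. The fingers move at their own pace and stop on an object; "grip_force" is the grip in N (left out, the last holds). Time passes only in rows, so rows that do not move let the fingers close, or fill a call up. It gives the time, the measured TCP pose, the force and the opening at its end, in the units of the state.
- get_state(): the state, without advancing time (a new reading comes with each control period).
- get_image(name): name is "scene" or "side" or "wrist"; returns a dict with "image" (480x640x3 uint8, blue, green, red), "depth" (480x640 float32, m along the optical axis (not along the pixel's ray), 0 where there is no reading), "mtx" (3x3 intrinsics, pixels), "view" (4x4, takes a point from world to camera coordinates); the wrist camera has in their place "mount" (4x4, takes a point from camera to tool coordinates, whose origin is the TCP and whose axes are the tool frame's). Camera axes: x right, y up, looking along -z (the intrinsics and any distortion apply to the point x, -y, -z); pixel columns grow to the right and rows downward; lengths in m; the calibration is good to about 2 mm. A picture is of the moment at which its call begins: read the wrist's pose just before it.
- sign_off(): hands the job in, once; it reports no verdict.
The state is a dict: "clock": time; "qpos": joint angles; "qd": joint speeds; "effort": joint torques, N m; "position": TCP position; "ee_rot": TCP orientation; "contact_force": force on the tool from outside, world axes, zero at the start; "moment": the same for the moment, N m; "width": finger opening in m.
Only numpy, scipy, OpenCV 4.12 (cv2) and the standard library are available. Lean on these libraries where they do the work, as an engineer would, in place of code of your own. Each camera call takes 0.05 s, during which the arm holds its last target. There are 200 camera calls.

## Task

The trimmed bowl in the cardboard carton needs 45 minutes of airing: fold both long flaps of the carton back, well past upright, so that the bowl lies open, without disturbing it. Then set the bell timer the way spring timers want it: wind the knob clockwise past its top mark (60 minutes), then turn it back down to 45 minutes and let go. Leave the mug and the loop tool where they are.

Things in the scene. Friction and masses are not known exactly. Their poses are not given: they have to be found in the camera images.
- carton_mouth (a point): Centre of the mouth of a brown carton at rim height, 110 mm up. 220 mm long (its x), 160 mm wide (its y), fixed; yaw only. The short end flaps hang outside, 40 mm beyond the ends. The long flaps, hinged on the rims at y = +80 and -80 mm, stand ajar; the gap between them over the middle runs along x, 50 to 80 mm wide. Carton and timer may swap sides (left, right of the robot)
- flap_left (a joint): Long flap hinged on the carton's +y rim: cardboard sheet 214 x 77 x 4 mm. 0 = flat and shut, 1.57 = upright, more = folded outwards (limit 4.2). Starts at 0.8 to 1.05, its free edge 55 to 68 mm above the rim. The crease is limp (about 1 N swings it) and stays where it is left; pushing outwards on its inner face some 40 mm above the rim opens it
- flap_right (a joint): The same flap mirrored, hinged on the carton's -y rim and opening towards -y; same values
- bowl_center (a point): Centre (half-way up) of the clay-grey bowl standing upright and loose on the carton floor: 104 mm across, 52 mm high, its rim 53 mm below the carton's rim
- dial_grip (a point): Point on the timer knob's upright turning axis at the height to grip, 56 mm above the bench. Black ribbed round knob 40 mm across, its side running from 37 to 70 mm above the bench, on a skirt 48 mm across whose top is at 37 mm. Turns with the knob: its x axis points along the white pointer line on the knob's top; z up
- dial (a joint): Timer setting: 0.0873 rad (5 degrees) a minute, growing clockwise seen from above. 0 = zero mark, 3.927 = 45 minutes, 5.236 = top mark (60 minutes), 5.672 = stop. Starts between 28 and 42 minutes. Stays where it is left; turning takes 0.05 to 0.1 N m; the knob can be let go and taken afresh at any angle
- timer_face (a point): Centre of the timer's flat round face, 98 mm across, facing up 34 mm above the bench; housing 104 mm, steel flange 120 mm, screwed down. Its x axis points at the zero mark (diamond on a long line); marks follow clockwise every 5 minutes (25 degrees): long at 0, 15, 30, 45, 60 minutes, the top mark at 60 being thickest, none between 60 and 0
- mug_center (a point): Centre (half-way up) of a dusty-pink mug, 76 mm across, 85 mm high, between the carton and the timer towards the far side; to be left alone
- tool_center (a point): Middle of a loop trimming tool, 145 mm long, wooden handle and wire loop, lying flat (14 mm high) near the robot between the carton and the timer; to be left alone

How it is judged:
By the outcome, as a careful person would: the job done as asked, in the order asked, and still so for the second after the job is handed in, with the robot touching nothing.
It also fails if it takes over 64 s, if anything falls off the work surface, if the arm or the gripper's body presses on something with over 40 N, if the wrist force passes 120 N, or if a joint passes its speed limit or range.

## Working session

There is one attempt and no reset: what is moved stays moved. The work goes in short steps, Python scripts to look and compute and a tool call to move; the robot and the scene stay as the last step left them, time stands still between calls to the robot, and variables do not carry over. Pictures are saved under pics/ and viewed, about 8 in all and at most 12, crops included, and the job is handed in when it is done.

Besides the shell and the picture viewer there is one more tool, called after ">>>" as name(argument=value, ...), one argument or row to a line, values as JSON. arm_command: Moves the arm, as the interface text tells. Its arguments: {"type":"object","properties":{"series":{"type":"array","items":{"type":"object","properties":{"dp":{"type":"array","items":{"type":"number"}},"angular":{"type":"array","items":{"type":"number"}},"gripper":{"type":"number"}}}},"grip_force":{"type":"number"}},"required":["series"]}

```bash
mkdir -p pics; cat > h.py <<'E'
import numpy as np, cv2
from rig import get_state, get_image, sign_off, grip_depth
from scipy.spatial.transform import Rotation as R
np.set_printoptions(precision=4,suppress=True)
def save(n,f): 
    d=get_image(n); cv2.imwrite('pics/'+f+'.png',d['image']); np.savez('pics/'+f+'.npz',**{k:v for k,v in d.items()}); return d
def T():
    s=get_state(); q=s['ee_rot']; M=np.eye(4); M[:3,:3]=R.from_quat([q[1],q[2],q[3],q[0]]).as_matrix(); M[:3,3]=s['position']; return M
def pix2w(d,u,v,M=None,z=None):
    K=d['mtx']; C=np.linalg.inv(d['view']) if M is None else M@d['mount']
    r=np.array([(u-K[0,2])/K[0,0],-(v-K[1,2])/K[1,1],-1.])
    if z is None:
        dep=float(d['depth'][int(v),int(u)]); return C[:3,:3]@(r*dep)+C[:3,3]
    w=C[:3,:3]@r; return C[:3,3]+w*(z-C[2,3])/w[2]
E
python3 - <<'E'
from h import *
s=get_state(); print(s); print(grip_depth)
d=save('scene','s1'); e=save('side','s2'); print([k for k in d], d['mtx'])
for x in(d,e): print(np.linalg.inv(x['view']))
E
```

```text
{'clock': 0.0, 'qpos': array([-1.243 ,  0.2766,  1.5061,  0.    ,  1.3607, -0.121 ]), 'qd': array([ 0.0002, -0.0004,  0.0008, -0.0013, -0.001 , -0.002 ]), 'effort': array([ -0.0002, -41.6785, -24.5805,  -0.0001,   0.011 ,  -0.    ]), 'position': array([ 0.2493, -0.5176,  0.2305]), 'ee_rot': array([ 0.5982,  0.3766,  0.5992, -0.3758]), 'contact_force': array([-0.0373,  0.717 ,  0.3841]), 'moment': array([ 0.0031, -0.0001,  0.0287]), 'width': 0.08534702985915057}
0.0187
['image', 'depth', 'mtx', 'view'] [[471.4751   0.     311.4614]
 [  0.     471.4751 238.741 ]
 [  0.       0.       1.    ]]
[[ 0.8398 -0.4526  0.2997  0.8975]
 [ 0.5427  0.7129 -0.4441 -0.3971]
 [-0.0126  0.5356  0.8444  0.8505]
 [ 0.      0.      0.      1.    ]]
[[-0.8421  0.4129 -0.3468  0.2504]
 [-0.5392 -0.6571  0.5268  0.5089]
 [-0.0104  0.6306  0.776   0.8707]
 [ 0.      0.      0.      1.    ]]
```

View pics/s1.png

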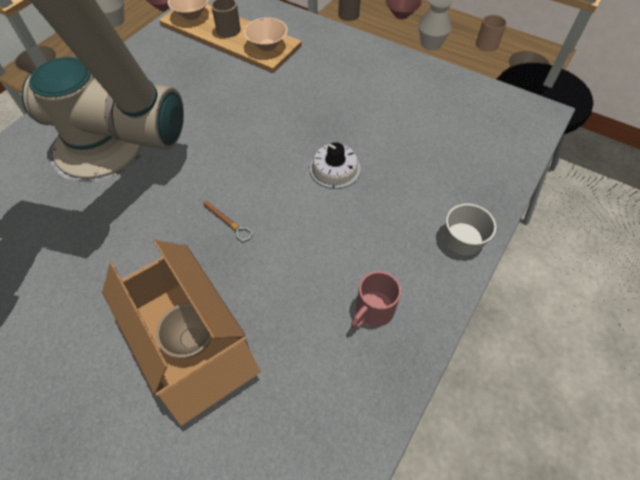

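View pics/s2.png

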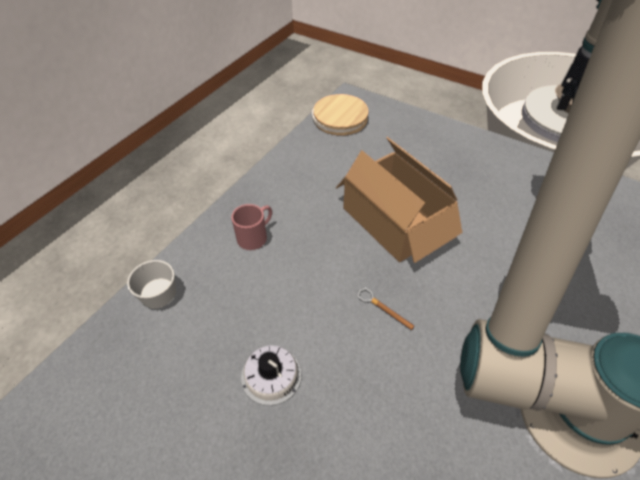

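The scene view shows the carton at about (180,330) on the robot's right, the timer at (335,162), the tool at (228,220) and the mug at (378,298). In the side view the timer is at (270,370). Next I'll take closer crops and the point cloud.

```bash
python3 - <<'E'
from h import *
d=dict(np.load('pics/s1.npz')); e=dict(np.load('pics/s2.npz'))
a=cv2.resize(d['image'][225:435,90:270],None,fx=2.8,fy=2.8,interpolation=cv2.INTER_CUBIC)
b=cv2.resize(e['image'][335:410,230:310],None,fx=3.6,fy=3.6,interpolation=cv2.INTER_CUBIC)
o=np.zeros((590,800,3),np.uint8); o[:588,:504]=a; o[:270,505:505+288]=b
cv2.imwrite('pics/c1.png',o)
def cloud(d):
    v,u=np.mgrid[0:480,0:640]; K=d['mtx']; C=np.linalg.inv(d['view']); D=d['depth']
    r=np.stack([(u-K[0,2])/K[0,0],-(v-K[1,2])/K[1,1],-np.ones_like(u)],-1)*D[...,None]
    return r@C[:3,:3].T+C[:3,3]
for n,x in(('s',d),('e',e)):
    P=cloud(x); I=x['image'].astype(int); ok=(x['depth']>0)
    g=(P[...,0]>.2)&(P[...,0]<.9)&(P[...,1]<-.05)&(P[...,1]>-.6)&(P[...,2]>.02)&(P[...,2]<.2)&ok
    brown=g&(I[...,2]-I[...,0]>40)&(I[...,1]-I[...,0]>12)
    Q=P[brown]; np.save(f'pics/b{n}.npy',Q); print(n,len(Q),Q.min(0),Q.max(0))
    # RANSAC planes
    rng=np.random.default_rng(0); rem=Q
    for k in range(6):
        best=None
        for _ in range(600):
            p=rem[rng.choice(len(rem),3,False)]; nn=np.cross(p[1]-p[0],p[2]-p[0]); l=np.linalg.norm(nn)
            if l<1e-5: continue
            nn/=l; m=abs((rem-p[0])@nn)<.003
            if best is None or m.sum()>best.sum(): best=m
        s=rem[best]; c=s.mean(0); nn=np.linalg.svd(s-c,full_matrices=False)[2][2]
        if nn[2]<0: nn=-nn
        print(best.sum(),'c',c,'n',nn,'d',nn@c,'z',np.percentile(s[:,2],[1,99])); rem=rem[~best]
        if len(rem)<150: break
    # timer
    t=ok&(P[...,1]>-.1)&(P[...,2]>.028)&(P[...,2]<.04)&(P[...,0]>.2)&(P[...,0]<.8)&(I.min(-1)>120)
    print('timer',P[t].mean(0),t.sum())
    t=ok&(P[...,1]>-.1)&(P[...,2]>.064)&(P[...,2]<.076)&(P[...,0]>.2)&(P[...,0]<.6)&(P[...,1]<.4)
    print('knob',P[t].mean(0),P[t].min(0),P[t].max(0),t.sum())
E
```

```text
s 10173 [ 0.3893 -0.3874  0.0215] [ 0.6822 -0.1472  0.1794]
3974 c [ 0.6321 -0.3106  0.0821] n [ 0.8042 -0.3296  0.4947] d 0.6512928481753972 z [0.0413 0.1682]
2904 c [ 0.5421 -0.2101  0.1472] n [0.3027 0.7392 0.6017] d 0.09734463446204436 z [0.1146 0.1745]
2696 c [ 0.4985 -0.3179  0.149 ] n [-0.3214 -0.7838  0.5314] d 0.16806765394374007 z [0.1139 0.1781]
360 c [ 0.5072 -0.2631  0.1082] n [-0.0032 -0.0037  1.    ] d 0.10749491039323378 z [0.1051 0.1108]
95 c [ 0.4974 -0.2751  0.0557] n [-0.0075  0.0053  1.    ] d 0.050467841126417314 z [0.0528 0.0593]
timer [0.5409 0.2347 0.0327] 732
knob [0.5214 0.2352 0.0686] [0.2134 0.0631 0.064 ] [0.5549 0.2623 0.0748] 217
e 9262 [ 0.3494 -0.5999  0.02  ] [ 0.8997 -0.1304  0.1806]
2463 c [ 0.5306 -0.2018  0.1443] n [0.3074 0.7517 0.5835] d 0.09566359636732473 z [0.109  0.1749]
1730 c [ 0.5361 -0.1813  0.0675] n [-0.3767 -0.9263  0.0047] d -0.03368504458789364 z [0.021  0.1205]
1663 c [ 0.3963 -0.2081  0.0787] n [-0.8077  0.3295  0.4889] d -0.3501969190581814 z [0.0419 0.1124]
1417 c [ 0.5    -0.335   0.0747] n [0.3755 0.9268 0.0003] d -0.12277051979909477 z [0.0254 0.1106]
913 c [ 0.8275 -0.5307  0.0362] n [-0.0027  0.0085  1.    ] d 0.029447419591885196 z [0.0322 0.0391]
256 c [ 0.5088 -0.3076  0.1611] n [-0.3517 -0.8455  0.4018] d 0.14584914221241835 z [0.0289 0.1798]
timer [0.5286 0.2514 0.0337] 1488
knob [0.5328 0.2474 0.0698] [0.5132 0.2266 0.0644] [0.5531 0.266  0.0733] 352
```

View pics/c1.png

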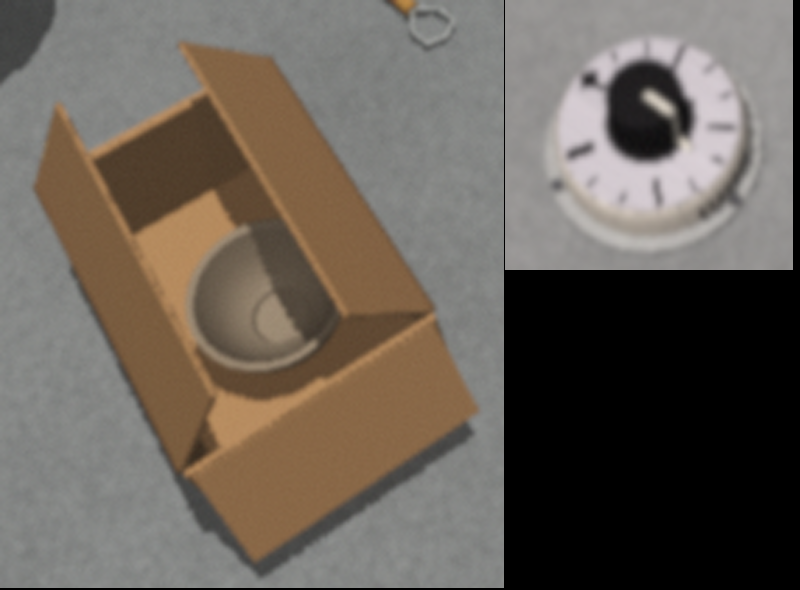

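```bash
cat >> h.py <<'E'
def plan(p,jaw=None,M=None):
    """total shift (tool axes, m) & turn about tool x (deg) to bring the TCP to p with jaw axis at heading jaw (deg, mod 180)"""
    M=T() if M is None else M
    print('pos',M[:3,3],'x',M[:3,0],'z',M[:3,2])
    h=np.degrees(np.arctan2(M[1,2],M[0,2])); t=0
    if jaw is not None: t=(h-jaw+90)%180-90
    dp=M[:3,:3].T@(np.array(p)-M[:3,3])
    print('jaw heading %.1f'%h,'turn about +x %.1f deg = %.3f u'%(t,t/90),'dp m',dp,'u',dp/.12)
    # tilt fix: rotvec in tool axes aligning x with down
    print('tilt fix u',M[:3,:3].T@np.cross(M[:3,0],[0,0,-1])/(np.pi/2))
CY=np.radians(-22.1); CX=np.array([np.cos(CY),np.sin(CY),0]); CYV=np.array([-np.sin(CY),np.cos(CY),0]); C0=np.array([.515,-.260,.11])
E
python3 - <<'E'
from h import *
plan([.515,-.260,.231],-22.1); plan([.515,-.260,.145])
print(CX,CYV)
d=get_image('wrist'); print(d['mount'],d['mtx'])
d=dict(np.load('pics/s1.npz')); print('mug',pix2w(d,380,318),pix2w(d,378,280,z=.085),'tool',pix2w(d,228,220),pix2w(d,248,236))
E
```

```text
pos [ 0.2493 -0.5176  0.2305] x [-0.0005  0.0016 -1.    ] z [ 0.4339 -0.901  -0.0017]
jaw heading -64.3 turn about +x -42.2 deg = -0.469 u dp m [-0.0002  0.3511 -0.1168] u [-0.0018  2.9261 -0.9734]
tilt fix u [ 0.     -0.0011 -0.0001]
pos [ 0.2493 -0.5176  0.2305] x [-0.0005  0.0016 -1.    ] z [ 0.4339 -0.901  -0.0017]
jaw heading -64.3 turn about +x 0.0 deg = 0.000 u dp m [ 0.0858  0.3511 -0.1167] u [ 0.7149  2.926  -0.9722]
tilt fix u [ 0.     -0.0011 -0.0001]
[ 0.9265 -0.3762  0.    ] [0.3762 0.9265 0.    ]
[[ 0.0009  0.2883 -0.9575 -0.1443]
 [ 0.0013  0.9575  0.2883  0.0742]
 [ 1.     -0.0015  0.0004 -0.0006]
 [ 0.      0.      0.      1.    ]] [[427.7802   0.     321.992 ]
 [  0.     427.7802 239.4995]
 [  0.       0.       1.    ]]
mug [ 0.8097 -0.0483  0.0405] [ 0.7762 -0.0042  0.085 ] tool [ 0.4196 -0.0114  0.0093] [ 0.4764 -0.0167 -0.0007]
```

>>> arm_command(
  series=[
    {"dp": [0, 0.37, -0.122], "angular": [0, 0, 0], "gripper": 0},
    {"dp": [0, 0.37, -0.122], "angular": [0, 0, 0], "gripper": 0},
    {"dp": [0, 0.37, -0.122], "angular": [0, 0, 0], "gripper": 0},
    {"dp": [0, 0.37, -0.122], "angular": [0, 0, 0], "gripper": 0},
    {"dp": [0, 0.37, -0.122], "angular": [0, 0, 0], "gripper": 0},
    {"dp": [0, 0.37, -0.122], "angular": [0, 0, 0], "gripper": 0},
    {"dp": [0, 0.37, -0.122], "angular": [0, 0, 0], "gripper": 0},
    {"dp": [0, 0.37, -0.122], "angular": [0, 0, 0], "gripper": 0},
  ],
)

```text
clock: 1.15
position: [0.5243, -0.2533, 0.2278]
ee_rot: [0.596, 0.379, 0.599, -0.378]
contact_force: [-0.1, -0.7, -0.4]
width: 0.0002
```

>>> arm_command(
  series=[
    {"dp": [0, 0, 0], "angular": [-0.117, 0, 0], "gripper": 0},
    {"dp": [0, 0, 0], "angular": [-0.117, 0, 0], "gripper": 0},
    {"dp": [0, 0, 0], "angular": [-0.117, 0, 0], "gripper": 0},
    {"dp": [0, 0, 0], "angular": [-0.117, 0, 0], "gripper": 0},
    {"dp": [0, 0, 0], "angular": [0, 0, 0], "gripper": 0},
    {"dp": [0, 0, 0], "angular": [0, 0, 0], "gripper": 0},
    {"dp": [0, 0, 0], "angular": [0, 0, 0], "gripper": 0},
    {"dp": [0, 0, 0], "angular": [0, 0, 0], "gripper": 0},
  ],
)

```text
clock: 2.15
position: [0.5262, -0.2487, 0.2251]
ee_rot: [0.691, 0.137, 0.697, -0.133]
contact_force: [-0.0, -0.5, 0.1]
width: 0.0
```

```bash
python3 - <<'E'
from h import *
plan([.515,-.260,.148],-22.1); s=get_state(); print(s['clock'],s['qpos'],s['width'],s['contact_force'])
E
```

```text
pos [ 0.5262 -0.2487  0.2251] x [-0.0067  0.0066 -1.    ] z [ 0.9272 -0.3744 -0.0087]
jaw heading -22.0 turn about +x 0.1 deg = 0.001 u dp m [ 0.0771 -0.015  -0.0055] u [ 0.6424 -0.125  -0.0455]
tilt fix u [ 0.     -0.0055 -0.0023]
2.15 [-0.5623  0.2947  1.4934  0.0021  1.3627 -0.1789] 2.1917966069186925e-05 [-0.0189 -0.4619  0.1398]
```

>>> arm_command(
  series=[
    {"dp": [0.32, -0.06, -0.02], "angular": [0, 0, 0], "gripper": 0},
    {"dp": [0.32, -0.06, -0.02], "angular": [0, 0, 0], "gripper": 0},
    {"dp": [0.05, 0.15, 0], "angular": [0, 0, 0], "gripper": 0},
    {"dp": [0, 0.2, 0], "angular": [0, 0, 0], "gripper": 0},
    {"dp": [0, 0.2, 0], "angular": [0, 0, 0], "gripper": 0},
    {"dp": [0, 0.2, 0], "angular": [0, 0, 0], "gripper": 0},
    {"dp": [0, 0, 0], "angular": [0, 0, 0], "gripper": 0},
    {"dp": [0, 0, 0], "angular": [0, 0, 0], "gripper": 0},
  ],
)

```text
clock: 3.15
position: [0.5557, -0.1773, 0.1534]
ee_rot: [0.697, 0.133, 0.691, -0.138]
contact_force: [0.3, 0.1, -0.7]
width: 0.0004
```

```bash
cat >> h.py <<'E'
def cc():
    p=T()[:3,3]-C0; print('carton xyz mm',1e3*np.array([p@CX,p@CYV,p[2]]), 'F',get_state()['contact_force'],'clk',get_state()['clock'])
E
python3 - <<'E'
from h import *
cc()
E
```

```text
carton xyz mm [ 6.6128 91.9226 43.421 ] F [ 0.323   0.1282 -0.7231] clk 3.15
```

>>> arm_command(
  series=[
    {"dp": [0.04, 0.15, 0], "angular": [0, 0, 0], "gripper": 0},
    {"dp": [0.04, 0.17, 0], "angular": [0, 0, 0], "gripper": 0},
    {"dp": [0.1, 0, 0], "angular": [0, 0, 0], "gripper": 0},
    {"dp": [0.1, 0, 0], "angular": [0, 0, 0], "gripper": 0},
    {"dp": [0, 0, 0], "angular": [0, 0, 0], "gripper": 0},
    {"dp": [-0.3, 0, 0], "angular": [0, 0, 0], "gripper": 0},
    {"dp": [-0.35, 0, 0], "angular": [0, 0, 0], "gripper": 0},
    {"dp": [0, 0, 0], "angular": [0, 0, 0], "gripper": 0},
  ],
)

```text
clock: 4.15
position: [0.5693, -0.1406, 0.1942]
ee_rot: [0.695, 0.134, 0.693, -0.139]
contact_force: [0.3, 1.0, -0.1]
width: 0.0
```

```bash
python3 - <<'E'
from h import *
cc(); plan(C0+np.array([0,0,.1])); save('side','s3')
E
```

```text
carton xyz mm [  5.3443 131.0405  84.1654] F [ 0.3064  0.9827 -0.0611] clk 4.15
pos [ 0.5693 -0.1406  0.1942] x [ 0.0018 -0.0067 -1.    ] z [ 0.9255 -0.3786  0.0042]
jaw heading -22.3 turn about +x 0.0 deg = 0.000 u dp m [-0.0151 -0.1311 -0.0049] u [-0.1261 -1.0928 -0.0411]
tilt fix u [0.     0.0026 0.0035]
```

View pics/s3.png

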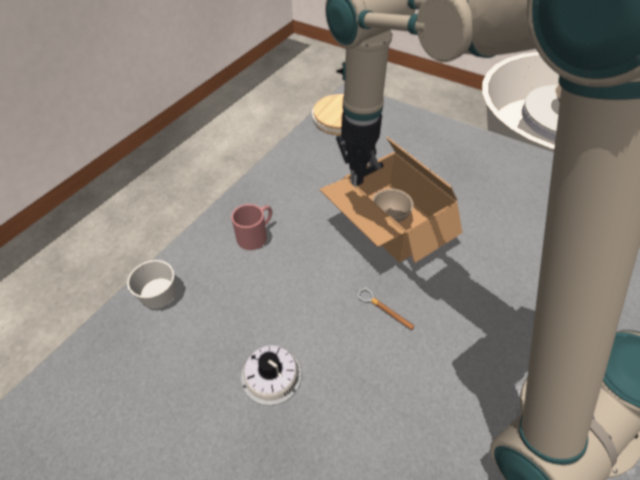

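The left flap now lies folded outwards around (370,210). Next is the right one.

>>> arm_command(
  series=[
    {"dp": [0, -0.35, 0], "angular": [0, 0, 0], "gripper": 0},
    {"dp": [0, -0.35, 0], "angular": [0, 0, 0], "gripper": 0},
    {"dp": [0, -0.3, 0], "angular": [0, 0, 0], "gripper": 0},
    {"dp": [0.2, 0, 0], "angular": [0, 0, 0], "gripper": 0},
    {"dp": [0.22, 0, 0], "angular": [0, 0, 0], "gripper": 0},
    {"dp": [0, -0.15, 0], "angular": [0, 0, 0], "gripper": 0},
    {"dp": [0, -0.2, 0], "angular": [0, 0, 0], "gripper": 0},
    {"dp": [0, -0.1, 0], "angular": [0, 0, 0], "gripper": 0},
  ],
)

```text
clock: 5.2
position: [0.4938, -0.306, 0.1329]
ee_rot: [0.688, 0.136, 0.699, -0.137]
contact_force: [0.9, 0.1, 1.3]
width: 0.0003
```

```bash
python3 - <<'E'
from h import *
cc()
E
```

```text
carton xyz mm [ -2.3156 -50.5395  22.9311] F [0.8788 0.1226 1.2781] clk 5.2
```

>>> arm_command(
  series=[
    {"dp": [-0.12, -0.08, 0], "angular": [0, 0, 0], "gripper": 0},
    {"dp": [-0.05, -0.15, 0], "angular": [0, 0, 0], "gripper": 0},
    {"dp": [0, -0.18, 0], "angular": [0, 0, 0], "gripper": 0},
    {"dp": [0, -0.1, 0], "angular": [0, 0, 0], "gripper": 0},
    {"dp": [0, 0, 0], "angular": [0, 0, 0], "gripper": 0},
    {"dp": [0, 0, 0], "angular": [0, 0, 0], "gripper": 0},
    {"dp": [0, 0, 0], "angular": [0, 0, 0], "gripper": 0},
    {"dp": [0, 0, 0], "angular": [0, 0, 0], "gripper": 0},
  ],
)

```text
clock: 6.2
position: [0.4695, -0.367, 0.1562]
ee_rot: [0.689, 0.136, 0.699, -0.137]
contact_force: [-0.1, 1.1, 0.0]
width: -0.0002
```

```bash
python3 - <<'E'
from h import *
cc()
E
```

```text
carton xyz mm [  -1.9135 -116.2812   46.2391] F [-0.1159  1.0708  0.0469] clk 6.2
```

>>> arm_command(
  series=[
    {"dp": [0.06, -0.11, 0], "angular": [0, 0, 0], "gripper": 0},
    {"dp": [0.1, 0, 0], "angular": [0, 0, 0], "gripper": 0},
    {"dp": [0.08, 0, 0], "angular": [0, 0, 0], "gripper": 0},
    {"dp": [0, 0, 0], "angular": [0, 0, 0], "gripper": 0},
    {"dp": [-0.4, 0, 0], "angular": [0, 0, 0], "gripper": 0},
    {"dp": [-0.4, 0, 0], "angular": [0, 0, 0], "gripper": 0},
    {"dp": [-0.1, 0, 0], "angular": [0, 0, 0], "gripper": 0},
    {"dp": [0, 0, 0], "angular": [0, 0, 0], "gripper": 0},
  ],
)

```text
clock: 7.2
position: [0.4647, -0.3786, 0.2332]
ee_rot: [0.687, 0.137, 0.7, -0.136]
contact_force: [-0.6, 0.3, -0.7]
width: -0.0001
```

```bash
python3 - <<'E'
from h import *
cc(); plan([.532,.247,.2]); d=save('scene','s4'); print(get_state()['qpos'])
E
```

```text
carton xyz mm [  -2.0075 -128.8707  123.2148] F [-0.5546  0.2658 -0.6713] clk 7.2
pos [ 0.4647 -0.3786  0.2332] x [-0.0177  0.0058 -0.9998] z [ 0.9253 -0.3787 -0.0186]
jaw heading -22.3 turn about +x 0.0 deg = 0.000 u dp m [ 0.0356  0.6046 -0.174 ] u [ 0.297   5.0382 -1.4501]
tilt fix u [ 0.     -0.0118  0.0009]
[-0.7946  0.3218  1.4348 -0.0087  1.4026 -0.4046]
```

View pics/s4.png

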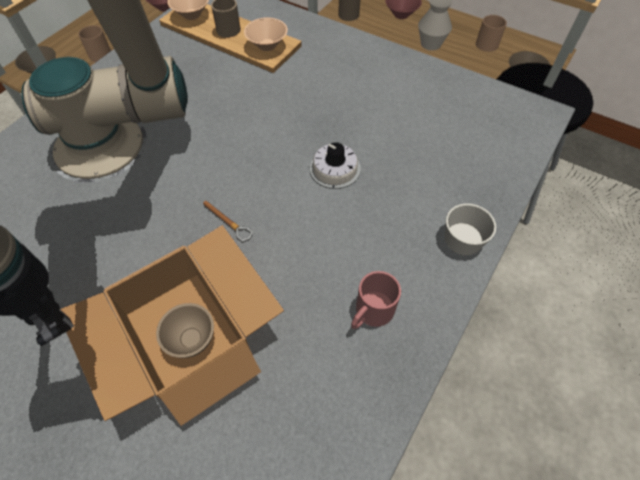

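Both flaps are folded out, and the bowl is still at about (186,332). Now over to the timer.

>>> arm_command(
  series=[
    {"dp": [0, 0.52, -0.17], "angular": [0, 0, 0], "gripper": 0},
    {"dp": [0, 0.52, -0.17], "angular": [0, 0, 0], "gripper": 0},
    {"dp": [0, 0.52, -0.17], "angular": [0, 0, 0], "gripper": 0},
    {"dp": [0, 0.52, -0.17], "angular": [0, 0, 0], "gripper": 60},
    {"dp": [0, 0.52, -0.17], "angular": [0, 0, 0], "gripper": 60},
    {"dp": [0, 0.52, -0.17], "angular": [0, 0, 0], "gripper": 60},
    {"dp": [0, 0.52, -0.17], "angular": [0, 0, 0], "gripper": 60},
    {"dp": [0, 0.52, -0.17], "angular": [0, 0, 0], "gripper": 60},
  ],
)

```text
clock: 8.25
position: [0.4963, 0.1221, 0.222]
ee_rot: [0.678, 0.142, 0.708, -0.138]
contact_force: [1.0, -0.1, 0.6]
width: 0.0596
```

>>> arm_command(
  series=[
    {"dp": [0, 0, 0], "angular": [-0.118, 0, 0], "gripper": 60},
    {"dp": [0, 0, 0], "angular": [-0.118, 0, 0], "gripper": 60},
    {"dp": [0, 0, 0], "angular": [-0.118, 0, 0], "gripper": 60},
    {"dp": [0, 0, 0], "angular": [-0.118, 0, 0], "gripper": 60},
    {"dp": [0, 0, 0], "angular": [-0.118, 0, 0], "gripper": 60},
    {"dp": [0, 0, 0], "angular": [-0.118, 0, 0], "gripper": 60},
    {"dp": [0, 0, 0], "angular": [-0.118, 0, 0], "gripper": 60},
    {"dp": [0, 0, 0], "angular": [-0.118, 0, 0], "gripper": 60},
  ],
)

```text
clock: 9.25
position: [0.4859, 0.1277, 0.2054]
ee_rot: [0.582, -0.354, 0.621, 0.388]
contact_force: [0.6, 0.7, -0.3]
width: 0.06
```

```bash
python3 - <<'E'
from h import *
plan([.532,.247,.17],94); print(get_state()['qpos'],get_state()['clock'])
E
```

```text
pos [0.4859 0.1277 0.2054] x [-0.0708  0.0119 -0.9974] z [ 0.4479  0.8938 -0.0212]
jaw heading 63.4 turn about +x -30.6 deg = -0.340 u dp m [0.0335 0.0099 0.1281] u [0.2792 0.0827 1.0672]
tilt fix u [ 0.     -0.0135 -0.0437]
[ 0.1043  0.2199  1.6514  0.0197  1.3396 -1.0064] 9.25
```

>>> arm_command(
  series=[
    {"dp": [0.05, 0.02, 0.27], "angular": [0, -0.013, -0.044], "gripper": 60},
    {"dp": [0.0, 0.02, 0.27], "angular": [0, 0, 0], "gripper": 60},
    {"dp": [0.0, 0.02, 0.27], "angular": [0, 0, 0], "gripper": 60},
    {"dp": [0.05, 0.02, 0.25], "angular": [0, 0, 0], "gripper": 60},
    {"dp": [0, 0, 0], "angular": [-0.115, 0, 0], "gripper": 60},
    {"dp": [0, 0, 0], "angular": [-0.115, 0, 0], "gripper": 60},
    {"dp": [0, 0, 0], "angular": [-0.11, 0, 0], "gripper": 60},
    {"dp": [0, 0, 0], "angular": [0, 0, 0], "gripper": 60},
  ],
)

```text
clock: 10.25
position: [0.5257, 0.2468, 0.1745]
ee_rot: [0.469, -0.516, 0.488, 0.525]
contact_force: [0.1, 0.2, -0.3]
width: 0.0599
```

```bash
python3 - <<'E'
from h import *
M=T(); plan([.532,.247,.17],94); print(get_state()['qpos'],get_state()['clock'])
d=save('wrist','w1'); np.save('pics/w1M.npy',M)
E
```

```text
pos [0.5257 0.2468 0.1745] x [-0.0275 -0.0104 -0.9996] z [-0.0851  0.9963 -0.008 ]
jaw heading 94.9 turn about +x 0.9 deg = 0.010 u dp m [ 0.0043 -0.0064 -0.0003] u [ 0.0357 -0.0537 -0.0026]
tilt fix u [ 0.     -0.0051 -0.018 ]
[ 0.3199  0.3365  1.5612 -0.0013  1.2733 -1.3355] 10.25
```

View pics/w1.png

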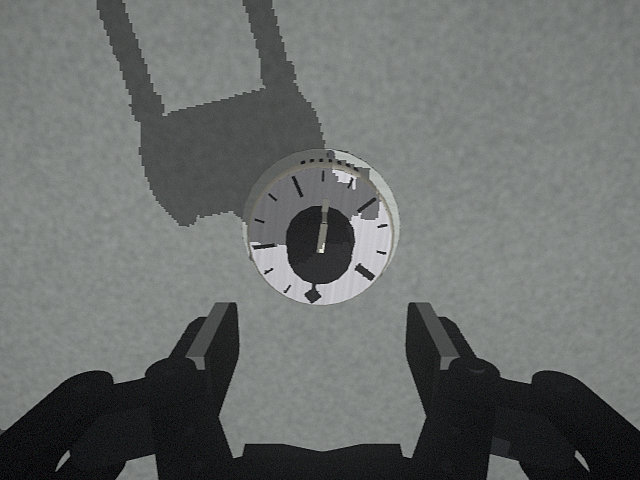

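The wrist view shows the zero diamond at (313,295), 30 min at (297,187), 45 at (367,204), and the thick 60 mark at (365,271). The pointer runs from (320,250) to about (325,202). Now I'll fit the centre and angles.

```bash
cat >> h.py <<'E'
from scipy.optimize import least_squares
E
python3 - <<'E'
from h import *
d=dict(np.load('pics/w1.npz')); M=np.load('pics/w1M.npy')
mk={1:(287,289),2:(268,270),3:(263,246),4:(259,221),5:(272,198),6:(297,187),7:(323,176),8:(350,183),9:(367,204),10:(380,227),11:(381,254),12:(365,271)}
i=np.array(list(mk)); P=np.array([pix2w(d,u,v,M,.034)[:2] for u,v in mk.values()])
lg=(i%3==0)
def f(p):
    a=p[2]-np.radians(25)*i; r=np.where(lg,p[3],p[4]); return (np.c_[p[0]+r*np.cos(a),p[1]+r*np.sin(a)]-P).ravel()
s=least_squares(f,[.533,.247,0,.04,.04],loss='soft_l1',f_scale=.002); print(s.x,np.degrees(s.x[2]),(f(s.x)*1e3).reshape(-1,2).round(1).tolist())
dm=pix2w(d,313,295,M,.034)[:2]-s.x[:2]; print('diamond hdg',np.degrees(np.arctan2(dm[1],dm[0])))
for (a,b,z) in[((320,250),(323,225),.07),((323,222),(325.5,201),.037)]:
    A=pix2w(d,*a,M,z)[:2];B=pix2w(d,*b,M,z)[:2]
    print('A',A-s.x[:2],'B',B-s.x[:2])
    for v in(B-A,B-s.x[:2]): print('dial min',((np.degrees(s.x[2])-np.degrees(np.arctan2(v[1],v[0])))%360)/5)
# knob top from depth
D=d['depth'];C=M@d['mount'];K=d['mtx'];v,u=np.mgrid[0:480,0:640]
r=np.stack([(u-K[0,2])/K[0,0],-(v-K[1,2])/K[1,1],-np.ones(u.shape)],-1)*D[...,None]; W=r@C[:3,:3].T+C[:3,3]
m=(W[...,2]>.064)&(W[...,2]<.076)&(np.hypot(W[...,0]-.533,W[...,1]-.247)<.04); Q=W[m]; print('knob',Q.mean(0),(Q.min(0)+Q.max(0))/2,Q.max(0)-Q.min(0))
m=(W[...,2]>.030)&(W[...,2]<.038)&(np.hypot(W[...,0]-.533,W[...,1]-.247)<.07); Q=W[m]; print('face',(Q.min(0)+Q.max(0))/2,Q.max(0)-Q.min(0))
E
```

```text
[ 0.5343  0.246  -0.0455  0.0399  0.0436] -2.606127349315319 [[-0.3, 0.1], [0.7, 0.0], [0.2, 0.1], [-0.2, 0.2], [-0.6, 0.2], [-0.5, -0.0], [0.2, -0.3], [0.5, -0.1], [0.6, -0.4], [-0.7, 1.0], [-1.1, -0.4], [1.1, -0.3]]
diamond hdg -1.8021735992289494
A [-0.003   0.0003] B [-0.0188  0.0008]
dial min 35.813689084003485
dial min 35.95440779422272
A [-0.0131  0.0011] B [-0.0277  0.0015]
dial min 35.805689667785806
dial min 36.11554867211563
knob [0.532  0.2457 0.0715] [0.5328 0.2455 0.069 ] [0.0402 0.0405 0.0101]
face [0.5335 0.2458 0.034 ] [0.1033 0.1026 0.008 ]
```

>>> arm_command(
  series=[
    {"dp": [0.03, -0.05, 0], "angular": [0, -0.005, -0.018], "gripper": 60},
    {"dp": [0.15, 0, 0], "angular": [0, 0, 0], "gripper": 60},
    {"dp": [0.2, 0, 0], "angular": [0, 0, 0], "gripper": 60},
    {"dp": [0.1, 0, 0], "angular": [0, 0, 0], "gripper": 60},
    {"dp": [0, 0, 0], "angular": [0, 0, 0], "gripper": 60},
    {"dp": [0, 0, 0], "angular": [0, 0, 0], "gripper": 60},
    {"dp": [0, 0, 0], "angular": [0, 0, 0], "gripper": 60},
    {"dp": [0, 0, 0], "angular": [0, 0, 0], "gripper": 60},
  ],
)

```text
clock: 11.3
position: [0.5314, 0.2468, 0.1144]
ee_rot: [-0.482, 0.517, -0.482, -0.517]
contact_force: [0.2, 0.2, 0.3]
width: 0.0599
```

```bash
python3 - <<'E'
from h import *
plan([.5335,.2457,.043]); print(get_state()['qpos'],get_state()['clock'])
E
```

```text
pos [0.5314 0.2468 0.1144] x [ 0.0001 -0.0001 -1.    ] z [-0.0706  0.9975 -0.0001]
jaw heading 94.0 turn about +x 0.0 deg = 0.000 u dp m [ 0.0714 -0.002  -0.0013] u [ 0.5949 -0.0164 -0.0106]
tilt fix u [ 0.     -0.      0.0001]
[ 0.3162  0.3785  1.658  -0.0001  1.1051 -1.3252] 11.3
```

>>> arm_command(
  series=[
    {"dp": [0.15, -0.017, -0.01], "angular": [0, 0, 0], "gripper": 60},
    {"dp": [0.2, 0, 0], "angular": [0, 0, 0], "gripper": 60},
    {"dp": [0.15, 0, 0], "angular": [0, 0, 0], "gripper": 60},
    {"dp": [0.07, 0, 0], "angular": [0, 0, 0], "gripper": 60},
    {"dp": [0, 0, 0], "angular": [0, 0, 0], "gripper": 60},
    {"dp": [0, 0, 0], "angular": [0, 0, 0], "gripper": 60},
    {"dp": [0, 0, 0], "angular": [0, 0, 0], "gripper": 60},
    {"dp": [0, 0, 0], "angular": [0, 0, 0], "gripper": 60},
  ],
)

```text
clock: 12.3
position: [0.5378, 0.2472, 0.0495]
ee_rot: [-0.486, 0.519, -0.479, -0.515]
contact_force: [0.0, -0.5, 0.9]
width: 0.0598
```

```bash
python3 - <<'E'
from h import *
plan([.5335,.2457,.043]); s=get_state(); print(s['contact_force'],s['clock'])
E
```

```text
pos [0.5378 0.2472 0.0495] x [ 0.0107  0.0034 -0.9999] z [-0.0703  0.9975  0.0026]
jaw heading 94.0 turn about +x 0.0 deg = 0.000 u dp m [ 0.0065  0.0044 -0.0012] u [ 0.0538  0.0368 -0.0103]
tilt fix u [0.     0.0017 0.007 ]
[ 0.0173 -0.5126  0.8934] 12.3
```

>>> arm_command(
  series=[
    {"dp": [0.05, 0.036, -0.01], "angular": [0, 0.002, 0.007], "gripper": 60},
    {"dp": [0, 0, 0], "angular": [0, 0, 0], "gripper": 60},
    {"dp": [0, 0, 0], "angular": [0, 0, 0], "gripper": 50},
    {"dp": [0, 0, 0], "angular": [0, 0, 0], "gripper": 45},
    {"dp": [0, 0, 0], "angular": [0, 0, 0], "gripper": 30},
    {"dp": [0, 0, 0], "angular": [0, 0, 0], "gripper": 30},
    {"dp": [0, 0, 0], "angular": [0, 0, 0], "gripper": 30},
    {"dp": [0, 0, 0], "angular": [0, 0, 0], "gripper": 30},
  ],
  grip_force=40,
)

```text
clock: 13.3
position: [0.5334, 0.2449, 0.0437]
ee_rot: [-0.481, 0.518, -0.483, -0.517]
contact_force: [-0.1, -0.5, 1.2]
width: 0.0391
```

```bash
python3 - <<'E'
from h import *
plan([.5335,.2457,.043]); s=get_state(); print(s['contact_force'],s['moment'],s['width'],s['clock'])
E
```

```text
pos [0.5334 0.2449 0.0437] x [-0.0003 -0.0018 -1.    ] z [-0.0707  0.9975 -0.0018]
jaw heading 94.1 turn about +x 0.0 deg = 0.000 u dp m [ 0.0007 -0.0002  0.0008] u [ 0.0055 -0.0013  0.0065]
tilt fix u [ 0.     -0.0011 -0.0003]
[-0.1104 -0.5182  1.2258] [-0.1259  0.0093  0.0134] 0.03910345194973142 13.3
```

>>> arm_command(
  series=[
    {"dp": [0, 0, 0], "angular": [0.04, 0, 0], "gripper": 30},
    {"dp": [0, 0, 0], "angular": [0.08, 0, 0], "gripper": 30},
    {"dp": [0, 0, 0], "angular": [0.08, 0, 0], "gripper": 30},
    {"dp": [0, 0, 0], "angular": [0.08, 0, 0], "gripper": 30},
    {"dp": [0, 0, 0], "angular": [0.08, 0, 0], "gripper": 30},
    {"dp": [0, 0, 0], "angular": [0.08, 0, 0], "gripper": 30},
    {"dp": [0, 0, 0], "angular": [0.06, 0, 0], "gripper": 30},
    {"dp": [0, 0, 0], "angular": [0, 0, 0], "gripper": 30},
  ],
)

```text
clock: 14.3
position: [0.5334, 0.2448, 0.0437]
ee_rot: [0.646, -0.287, 0.647, 0.285]
contact_force: [-0.6, -1.2, -0.1]
width: 0.0389
```

```bash
python3 - <<'E'
from h import *
plan([.5335,.2457,.043],-39); s=get_state(); print(s['contact_force'],s['moment'],s['width'],s['clock'],s['qpos'])
E
```

```text
pos [0.5334 0.2448 0.0437] x [-0.0003 -0.0026 -1.    ] z [ 0.6731  0.7395 -0.0021]
jaw heading 47.7 turn about +x 86.7 deg = 0.963 u dp m [0.0007 0.0005 0.0008] u [0.0055 0.0043 0.0066]
tilt fix u [ 0.     -0.0013  0.001 ]
[-0.6213 -1.2434 -0.0888] [-0.1306  0.0107 -0.0614] 0.03888675753846209 14.3 [ 0.3132  0.4541  1.7389 -0.0029  0.9496 -0.5175]
```

Going well and centred. Another 87° brings it to about 62.5 minutes, if the knob isn't slipping.

>>> arm_command(
  series=[
    {"dp": [0, 0, 0], "angular": [0.08, 0, 0], "gripper": 30},
    {"dp": [0, 0, 0], "angular": [0.08, 0, 0], "gripper": 30},
    {"dp": [0, 0, 0], "angular": [0.08, 0, 0], "gripper": 30},
    {"dp": [0, 0, 0], "angular": [0.08, 0, 0], "gripper": 30},
    {"dp": [0, 0, 0], "angular": [0.08, 0, 0], "gripper": 30},
    {"dp": [0, 0, 0], "angular": [0.08, 0, 0], "gripper": 30},
    {"dp": [0, 0, 0], "angular": [0.08, 0, 0], "gripper": 30},
    {"dp": [0, 0, 0], "angular": [0, 0, 0], "gripper": 30},
  ],
)

```text
clock: 15.3
position: [0.5332, 0.2447, 0.0437]
ee_rot: [0.707, 0.02, 0.707, -0.022]
contact_force: [-0.3, -1.7, 0.4]
width: 0.0387
```

```bash
python3 - <<'E'
from h import *
plan([.5335,.2457,.043],-39); s=get_state(); print(s['contact_force'],s['moment'],s['width'],s['clock'],s['qpos'])
E
```

```text
pos [0.5332 0.2447 0.0437] x [-0.0005 -0.0032 -1.    ] z [ 0.9982 -0.0593 -0.0003]
jaw heading -3.4 turn about +x 35.6 deg = 0.396 u dp m [0.0007 0.001  0.0003] u [0.0055 0.0087 0.0023]
tilt fix u [ 0.     -0.0002  0.002 ]
[-0.3198 -1.7116  0.4113] [-0.1751  0.0127  0.0036] 0.038725414885115536 15.3 [ 0.3135  0.4541  1.739  -0.0035  0.95    0.3749]
```

>>> arm_command(
  series=[
    {"dp": [0, 0.006, 0], "angular": [0.08, 0, 0], "gripper": 30},
    {"dp": [0, 0, 0], "angular": [0.08, 0, 0], "gripper": 30},
    {"dp": [0, 0, 0], "angular": [0.08, 0, 0], "gripper": 30},
    {"dp": [0, 0, 0], "angular": [0.08, 0, 0], "gripper": 30},
    {"dp": [0, 0, 0], "angular": [0.06, 0, 0], "gripper": 30},
    {"dp": [0, 0, 0], "angular": [0, 0, 0], "gripper": 30},
    {"dp": [0, 0, 0], "angular": [0, 0, 0], "gripper": 30},
    {"dp": [0, 0, 0], "angular": [0, 0, 0], "gripper": 30},
  ],
)

```text
clock: 16.3
position: [0.533, 0.2447, 0.0437]
ee_rot: [0.67, 0.224, 0.67, -0.227]
contact_force: [-0.2, -1.9, 0.9]
width: 0.0388
```

```bash
python3 - <<'E'
from h import *
M=T();plan([.5335,.2457,.043],-39); s=get_state(); print(s['contact_force'],s['moment'],s['width'],s['clock'],s['qpos'])
np.save('pics/w2M.npy',M); w=save('wrist','w2'); s=save('side','s5'); 
cv2.imwrite('pics/c2.png',np.hstack([cv2.resize(w['image'][150:430,180:460],(400,400),interpolation=2),cv2.resize(s['image'][335:405,235:305],(400,400),interpolation=2)]))
E
```

```text
pos [0.533  0.2447 0.0437] x [-0.001  -0.0045 -1.    ] z [ 0.7961 -0.6051  0.0019]
jaw heading -37.2 turn about +x 1.8 deg = 0.020 u dp m [ 0.0007  0.0011 -0.0002] u [ 0.0057  0.0088 -0.0019]
tilt fix u [0.     0.0012 0.0027]
[-0.2064 -1.9393  0.8643] [-0.1082  0.0531 -0.0647] 0.03881771615232236 16.3 [ 0.3143  0.4544  1.7384 -0.0049  0.9512  0.9671]
```

View pics/c2.png

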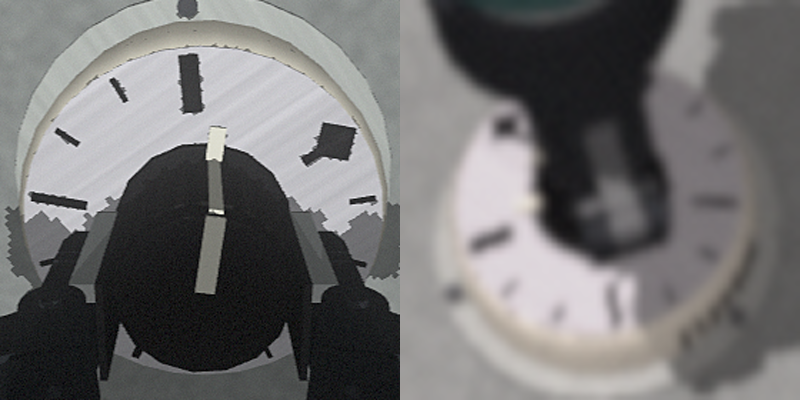

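In the wrist crop the pointer tip is at (217,128), beyond the thick 60 mark at (190,83) and short of the zero diamond. I'll work out the reading.

```bash
cat >> h.py <<'E'
TC=np.array([.5335,.2457])
def dial(f,tops,skirt,z0=-2.4):
    d=dict(np.load(f'pics/{f}.npz')); M=np.load(f'pics/{f}M.npy')
    h=lambda v:np.degrees(np.arctan2(v[1],v[0]))
    A,B=[pix2w(d,*p,M,.0705)[:2] for p in tops]; S=[pix2w(d,*p,M,.0375)[:2] for p in skirt]
    print('top line',((z0-h(B-A))%360)/5,'skirt tip via centre',[((z0-h(s-TC))%360)/5 for s in S], 'A,B rel',A-TC,B-TC)
def mark(f,u,v):
    d=dict(np.load(f'pics/{f}.npz')); M=np.load(f'pics/{f}M.npy'); m=pix2w(d,u,v,M,.034)[:2]-TC; print('mark hdg',np.degrees(np.arctan2(m[1],m[0])),np.linalg.norm(m))
E
python3 - <<'E'
from h import *
g=lambda x,y:(180+.7*x,150+.7*y)
dial('w2',[g(205,292),g(213,217)],[g(217,132),g(217,155)])
print('60 expected',-2.4-300+360,'15:',-2.4-75); mark('w2',*g(190,83)); mark('w2',*g(333,142)); mark('w2',*g(59,201))
E
```

```text
top line 62.0113558637574 skirt tip via centre [np.float64(62.49501524300949), np.float64(62.977167908059826)] A,B rel [0.0008 0.0003] [0.0129 0.0136]
60 expected 57.60000000000002 15: -77.4
mark hdg 57.647914937157225 0.039226833532457143
mark hdg -3.3661903248860106 0.0415089945799643
mark hdg 133.88677961605907 0.03971598648841443
```

>>> arm_command(
  series=[
    {"dp": [0, 0, 0], "angular": [-0.08, 0, 0], "gripper": 30},
    {"dp": [0, 0, 0], "angular": [-0.08, 0, 0], "gripper": 30},
    {"dp": [0, 0, 0], "angular": [-0.08, 0, 0], "gripper": 30},
    {"dp": [0, 0, 0], "angular": [-0.08, 0, 0], "gripper": 30},
    {"dp": [0, 0, 0], "angular": [-0.08, 0, 0], "gripper": 30},
    {"dp": [0, 0, 0], "angular": [-0.08, 0, 0], "gripper": 30},
    {"dp": [0, 0, 0], "angular": [-0.08, 0, 0], "gripper": 30},
    {"dp": [0, 0, 0], "angular": [-0.08, 0, 0], "gripper": 30},
  ],
)

```text
clock: 17.4
position: [0.5333, 0.2447, 0.0437]
ee_rot: [0.693, -0.139, 0.694, 0.136]
contact_force: [-0.4, -1.2, 1.1]
width: 0.0388
```

```bash
python3 - <<'E'
from h import *
plan([.5335,.2457,.043],44); s=get_state(); print(s['contact_force'],s['moment'],s['width'],s['clock'])
E
```

```text
pos [0.5333 0.2447 0.0437] x [-0.0004 -0.0044 -1.    ] z [ 0.9239  0.3827 -0.0021]
jaw heading 22.5 turn about +x -21.5 deg = -0.239 u dp m [0.0007 0.0009 0.0006] u [0.0056 0.0071 0.0048]
tilt fix u [ 0.     -0.0013  0.0025]
[-0.3508 -1.1859  1.1263] [-0.1165 -0.0098 -0.0591] 0.03880897262474046 17.4
```

>>> arm_command(
  series=[
    {"dp": [0, 0, 0], "angular": [-0.08, 0, 0], "gripper": 30},
    {"dp": [0, 0, 0], "angular": [-0.08, 0, 0], "gripper": 30},
    {"dp": [0, 0, 0], "angular": [-0.05, 0, 0], "gripper": 30},
    {"dp": [0, 0, 0], "angular": [0, 0, 0], "gripper": 30},
    {"dp": [0, 0, 0], "angular": [0, 0, 0], "gripper": 30},
    {"dp": [0, 0, 0], "angular": [0, 0, 0], "gripper": 30},
    {"dp": [0, 0, 0], "angular": [0, 0, 0], "gripper": 30},
    {"dp": [0, 0, 0], "angular": [0, 0, 0], "gripper": 30},
  ],
)

```text
clock: 18.4
position: [0.5333, 0.2448, 0.0437]
ee_rot: [0.659, -0.255, 0.661, 0.252]
contact_force: [0.2, -1.1, 0.8]
width: 0.0389
```

```bash
python3 - <<'E'
from h import *
M=T();plan([.5335,.2457,.043],44); s=get_state(); print(s['contact_force'],s['moment'],s['width'],s['clock'],s['qpos'])
np.save('pics/w3M.npy',M); w=save('wrist','w3')
cv2.imwrite('pics/c3.png',cv2.resize(w['image'][150:390,180:460],(700,600),interpolation=2))
E
```

```text
pos [0.5333 0.2448 0.0437] x [-0.0001 -0.0043 -1.    ] z [ 0.7424  0.67   -0.003 ]
jaw heading 42.1 turn about +x -1.9 deg = -0.022 u dp m [0.0007 0.0006 0.0008] u [0.0056 0.005  0.0063]
tilt fix u [ 0.     -0.0019  0.002 ]
[ 0.2417 -1.0688  0.8075] [-0.1277  0.0221  0.031 ] 0.03893593862326522 18.4 [ 0.3142  0.4543  1.7384 -0.005   0.9502 -0.417 ]
```

View pics/c3.png

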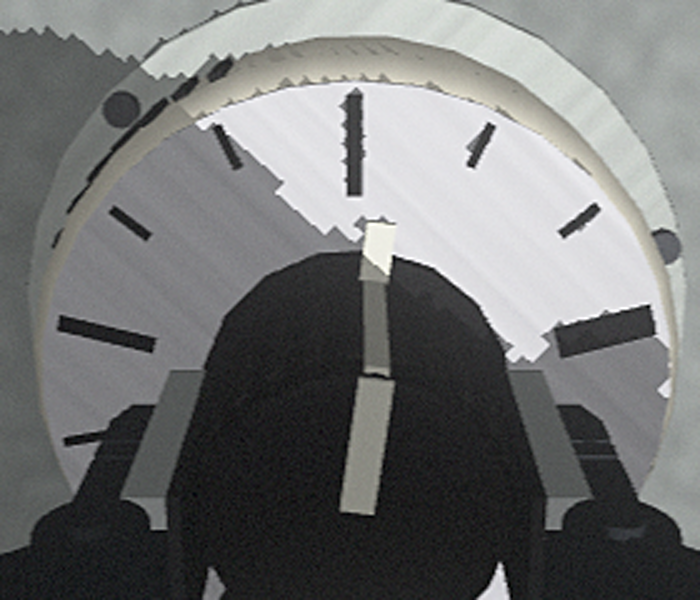

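The 45 mark is at (354,145) in this crop. The pointer tip at (379,240) is a little past it towards 50, and the top line runs from (358,512) to (376,380).

```bash
python3 - <<'E'
from h import *
g=lambda x,y:(180+x/2.5,150+y/2.5)
dial('w3',[g(358,512),g(376,380)],[g(379,228),g(377,275)])
for p,e in(((354,95),45),((354,195),45),((482,145),50),((228,147),40),((580,221),55),((130,222),35),((606,331),60),((106,334),30)):
    print(e,'zero implied by mark:',end=' '); 
    d=dict(np.load('pics/w3.npz')); M=np.load('pics/w3M.npy'); m=pix2w(d,*g(*p),M,.034)[:2]-TC
    print(((np.degrees(np.arctan2(m[1],m[0]))+5*e+180)%360-180).round(2), np.linalg.norm(m).round(4))
E
```

```text
top line 46.44805075041036 skirt tip via centre [np.float64(46.62965656616243), np.float64(47.04102876812502)] A,B rel [0.0001 0.0008] [-0.0104  0.0156]
45 zero implied by mark: -2.89 0.0466
45 zero implied by mark: -2.9 0.0315
50 zero implied by mark: -3.55 0.0435
40 zero implied by mark: -2.38 0.043
55 zero implied by mark: -3.85 0.0437
35 zero implied by mark: -1.92 0.0433
60 zero implied by mark: -3.92 0.0403
30 zero implied by mark: -1.21 0.0396
```

>>> arm_command(
  series=[
    {"dp": [0, 0, 0], "angular": [-0.072, 0, 0], "gripper": 30},
    {"dp": [0, 0, 0], "angular": [0, 0, 0], "gripper": 30},
    {"dp": [0, 0, 0], "angular": [0, 0, 0], "gripper": 30},
    {"dp": [0, 0, 0], "angular": [0, 0, 0], "gripper": 30},
    {"dp": [0, 0, 0], "angular": [0, 0, 0], "gripper": 30},
    {"dp": [0, 0, 0], "angular": [0, 0, 0], "gripper": 30},
    {"dp": [0, 0, 0], "angular": [0, 0, 0], "gripper": 30},
    {"dp": [0, 0, 0], "angular": [0, 0, 0], "gripper": 30},
  ],
)

```text
clock: 19.45
position: [0.5334, 0.2448, 0.0437]
ee_rot: [0.644, -0.291, 0.646, 0.289]
contact_force: [-0.5, -1.3, 1.4]
width: 0.0387
```

```bash
python3 - <<'E'
from h import *
M=T();plan([.5335,.2457,.043],48.8); print(get_state()['moment'])
np.save('pics/w4M.npy',M); w=save('wrist','w4')
cv2.imwrite('pics/c4.png',cv2.resize(w['image'][150:390,180:460],(700,600),interpolation=2))
E
```

```text
pos [0.5334 0.2448 0.0437] x [-0.0001 -0.0043 -1.    ] z [ 0.6634  0.7482 -0.0032]
jaw heading 48.4 turn about +x -0.4 deg = -0.004 u dp m [0.0007 0.0005 0.0008] u [0.0055 0.0044 0.0067]
tilt fix u [ 0.     -0.0021  0.0018]
[-0.0663  0.0278  0.0202]
```

View pics/c4.png

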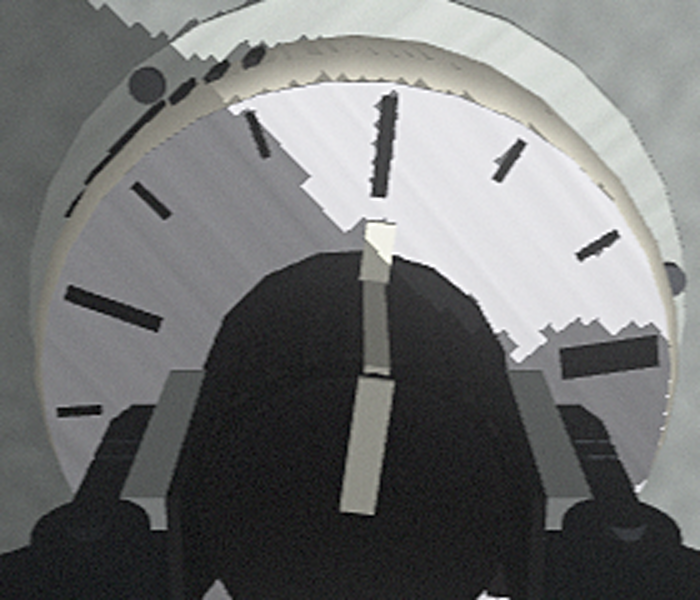

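The pointer tip at (378,240) now lines up with the 45 mark, whose inner end is at (379,195). I'll let go and lift straight off.

>>> arm_command(
  series=[
    {"dp": [0, 0, 0], "angular": [0, 0, 0], "gripper": 60},
    {"dp": [0, 0, 0], "angular": [0, 0, 0], "gripper": 60},
    {"dp": [0, 0, 0], "angular": [0, 0, 0], "gripper": 60},
    {"dp": [-0.1, 0, 0], "angular": [0, 0, 0], "gripper": 60},
    {"dp": [-0.3, 0, 0], "angular": [0, 0, 0], "gripper": 60},
    {"dp": [-0.4, 0, 0], "angular": [0, 0, 0], "gripper": 60},
    {"dp": [-0.3, 0, 0], "angular": [0, 0, 0], "gripper": 60},
    {"dp": [0, 0, 0], "angular": [0, 0, 0], "gripper": 60},
  ],
)

```text
clock: 20.5
position: [0.534, 0.2462, 0.1824]
ee_rot: [0.645, -0.291, 0.645, 0.289]
contact_force: [0.0, -0.3, -0.6]
width: 0.06
```

>>> arm_command(
  series=[
    {"dp": [0, 0, 0], "angular": [0, 0, 0], "gripper": 60},
    {"dp": [0, 0, 0], "angular": [0, 0, 0], "gripper": 60},
    {"dp": [0, 0, 0], "angular": [0, 0, 0], "gripper": 60},
    {"dp": [0, 0, 0], "angular": [0, 0, 0], "gripper": 60},
    {"dp": [0, 0, 0], "angular": [0, 0, 0], "gripper": 60},
    {"dp": [0, 0, 0], "angular": [0, 0, 0], "gripper": 60},
    {"dp": [0, 0, 0], "angular": [0, 0, 0], "gripper": 60},
    {"dp": [0, 0, 0], "angular": [0, 0, 0], "gripper": 60},
  ],
)

```text
clock: 21.5
position: [0.5316, 0.2455, 0.1786]
ee_rot: [0.643, -0.29, 0.647, 0.289]
contact_force: [-0.1, -0.0, 0.1]
width: 0.0602
```

```bash
python3 - <<'E'
from h import *
M=T();plan([.5335,.2457,.17]); print(get_state()['clock'])
np.save('pics/w5M.npy',M); w=save('wrist','w5'); s=save('scene','s6')
a=cv2.resize(w['image'][110:330,215:435],(500,500),interpolation=2); b=cv2.resize(s['image'][190:440,50:420],(300,203))
o=np.zeros((500,800,3),np.uint8); o[:,:500]=a; o[:203,500:]=b; cv2.imwrite('pics/c5.png',o)
E
```

```text
pos [0.5316 0.2455 0.1786] x [-0.0054 -0.0044 -1.    ] z [ 0.664   0.7477 -0.0069]
jaw heading 48.4 turn about +x 0.0 deg = 0.000 u dp m [ 0.0086 -0.0013  0.0015] u [ 0.0715 -0.0108  0.0123]
tilt fix u [ 0.     -0.0044 -0.0007]
21.5
```

View pics/c5.png

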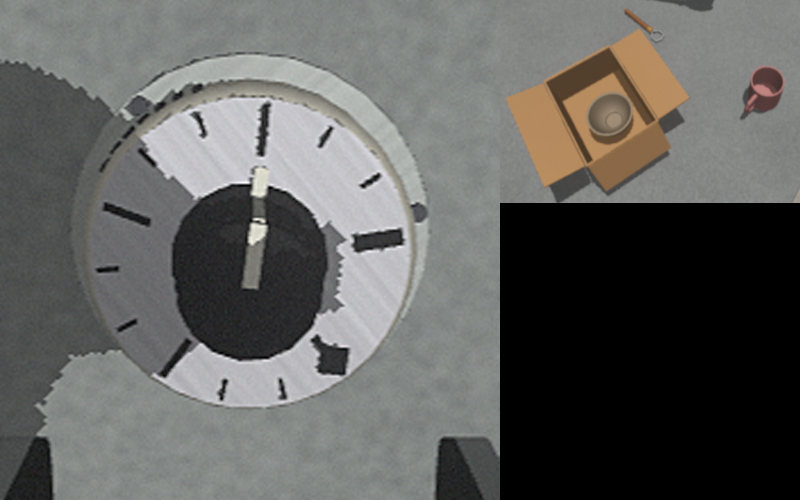

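The pointer (tip at (260,168)) is in line with the 45 mark (265,105)–(262,155). Both flaps are out, and the bowl, mug and tool look unmoved. One last numeric check.

```bash
python3 - <<'E'
from h import *
g=lambda x,y:(215+x*.44,110+y*.44)
d=dict(np.load('pics/w5.npz')); M=np.load('pics/w5M.npy')
mk={1:(282,389),2:(223,389),3:(176,358),4:(127,325),5:(107,269),6:(127,215),7:(148,157),8:(200,124),9:(263,130),10:(326,137),11:(371,180),12:(379,240)}
i=np.array(list(mk)); P=np.array([pix2w(d,*g(*p),M,.034)[:2] for p in mk.values()]); lg=i%3==0
def f(p):
    a=p[2]-np.radians(25)*i; r=np.where(lg,p[3],p[4]); return (np.c_[p[0]+r*np.cos(a),p[1]+r*np.sin(a)]-P).ravel()
s=least_squares(f,[.533,.246,0,.04,.04],loss='soft_l1',f_scale=.002).x; print(s)
h=lambda v:np.degrees(np.arctan2(v[1],v[0])); z0=np.degrees(s[2])
A,B=[pix2w(d,*g(*p),M,.0705)[:2] for p in((250,288),(258,224))]; S=pix2w(d,*g(260,170),M,.0375)[:2]
print('minutes: top',((z0-h(B-A))%360)/5,'skirt',((z0-h(S-s[:2]))%360)/5)
# flaps, depth cloud
d=dict(np.load('pics/s6.npz')); D=d['depth'];K=d['mtx'];C=np.linalg.inv(d['view']);v,u=np.mgrid[0:480,0:640]
W=(np.stack([(u-K[0,2])/K[0,0],-(v-K[1,2])/K[1,1],-np.ones(u.shape)],-1)*D[...,None])@C[:3,:3].T+C[:3,3]
q=W-C0; cx,cy,cz=q@CX,q@CYV,q[...,2]
for sg in(1,-1):
    m=(D>0)&(abs(cx)<.09)&(sg*cy>.09)&(sg*cy<.15)&(cz>-.03); k=np.polyfit(sg*cy[m]-.08,cz[m],1); print('flap',sg,'angle',np.pi-np.arctan(k[0]),m.sum())
a=np.load('pics/s1.npz')['image'].astype(int); b=d['image'].astype(int)
for n,(y0,y1,x0,x1) in {'mug':(268,330,350,405),'tool':(198,245,200,256),'bowl':(325,352,165,190)}.items(): print(n,abs(a-b)[y0:y1,x0:x1].mean())
E
```

```text
[ 0.5343  0.2458 -0.0427  0.0398  0.0438]
minutes: top 45.16142407560168 skirt 45.06263936148414
flap 1 angle 3.0540250543473193 3088
flap -1 angle 2.8948234827181536 4246
mug 1.4682306940371457
tool 6.603343465045593
bowl 3.2212345679012344
```

```bash
python3 -c "
from rig import *
print(sign_off(), get_state()['clock'])"
```

```text
the job is handed in; nothing more can be done
the job is handed in; nothing more can be done
```

The job is done and handed in at about 21.6 s of the 64 s allowed; sign-off gives no verdict.

- **Flaps:** I pushed both long flaps outwards with the closed fingers. The last depth check put the left one at about 3.05 rad and the right at about 2.89 rad, well past upright. The bowl looked unmoved in the camera picture.
- **Timer:** It started at about 36 minutes. I gripped the knob, wound it clockwise to about 62 minutes and saw the pointer past the 60 mark. I then turned it back down in one direction only and let go. After release it read 45.1–45.2 minutes.
- **Mug and loop tool:** I never touched either, and the gripper stayed well clear of both. The before-and-after picture difference was small for the mug (1.5) and bowl (3.2). It was larger for the tool (6.6). I put that down to the arm's moving shadow, since the tool lies in the same place in the last picture, but I did not measure its position again.
- **Clear of everything:** At the end the gripper was open, with its fingertips about 0.11 m above the knob. The highest contact force I read was about 2 N.

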